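# Fit the guide post in the socket that takes it to its mark

## Robot

A 6-joint arm with a two-finger parallel gripper is mounted at the origin on the work surface. World frame = base frame: x ahead of the robot, y to its left, z up, the work surface at z = 0. Lengths are in mm, angles in rad, forces in N, time in s.
With the tool pointing down it reaches from about 275 to 825 mm from the base axis. Payload 5.2 kg.
Tool frame: the origin (TCP) lies on the centre line of the jaws, within the pads' length; the fingertips stand 8 mm ahead of it and the grasp point (between the pads) lies 11 mm behind it; z points along the fingers, y is the line along which they close (so a half turn about z gives the same grasp; the last joint's range is limited). The gripper opens to 93 mm and grips with 3 to 60 N. Pads are 15 mm wide; open, the fingers measure 128 mm over their backs; the gripper's body (75 mm by 188 mm) begins 65 mm behind the grasp point.
Start: joints at [-1.55, 0.259, 1.535, -0, 1.348, -0.203], TCP at [122.086, -536.284, 226.653] pointing down, gripper open.
Joint ranges: [-3.14, 3.14], [-0.91, 2.08], [0.19, 2.58], [-1.22, 4.36], [0.22, 2.71], [-3.12, 3.12]. Speed limits (rad/s): [2.57, 2.57, 3.14, 3.14, 3.14, 3.14].

## Interface

Orientations are given as [roll, pitch, yaw] about the fixed x, y, z axes, in that order (R = Rz(yaw) Ry(pitch) Rx(roll)).
In Python, from rig import env gives the robot as it stands.
- The arm moves only by the shell command python3 -m creep 'ROWS' [FORCE]. ROWS is JSON, a list of rows, each a list of 7 numbers: the shift along the world's x, y, z in m, then the turn, a rotation vector about the world's x, y, z in rad, then the finger opening in m, from 0 to 0.093. In form: [[dx, dy, dz, rx, ry, rz, hand], ...]. A call has 1 to 20 rows; each row shifts and turns the commanded pose from where the row before left it; what a row does not reach is not made up. A row lasts 1/8 s, in which the tool goes at most 62.5 mm and 10.7 degrees, less where a joint would pass 70% of its speed; a pose out of reach is approached as far as the arm can. A call with a gripper value outside its range is refused whole. The fingers move at their own pace and stop on an object; FORCE is the grip in N (left out, the last holds). Time passes only in rows, so rows that do not move let the fingers close. It gives the time, the measured TCP pose, the force, the opening and the grip force at its end, in the units of the state.
- env.state(): the state, without advancing time (a new reading comes with each control period).
- env.camera(name): name is "scene" or "top"; returns the picture (400x640x3 uint8, red, green, blue); there is no depth.
- env.camera_model(name): a dict with "camera_matrix" (3x3 intrinsics, pixels), "position" and "orientation" of the camera in the world. Camera axes: x right, y down, z forward; pixel columns grow to the right and rows downward; lengths in mm; the calibration is good to about 2 mm. A picture is of the moment at which its call begins. camera_model takes no time and is no camera call.
- env.job_done(): hands the job in; it is judged then, once.
The state is a dict: "t": time; "joint_pos": joint angles; "dq": joint speeds; "effort": joint torques, N m; "eef_pos": TCP position; "ee_rot": TCP orientation; "wrist_force": force on the tool from outside, world axes, zero at the start; "ft_torque": the same for the moment, N m; "grip_width": finger opening in mm; "gripper_force": force on a finger pad.
Only numpy, scipy, OpenCV 4.12 (cv2) and the standard library are available. Lean on these libraries where they do the work, as an engineer would, in place of code of your own. Each camera call takes 0.05 s, during which the arm holds its last target. There are 200 camera calls.

## Task

Take the guide post out of its holder and push it into a socket of the test jig until it truly bottoms, then read its ring mark against the jig's top. Only one of the three sockets is clear, the other two still have a spacer inside that stops the post well short: if the mark stays clear above the top, pull the post out and try another socket. Leave the post standing released in the socket where it bottoms with the ring mark level with the top; push gently, never with more than 30 N, and leave the other things on the bench where they are.

Things in the scene. Friction and masses are not known exactly. Their poses are not given: they have to be found in the camera images.
- post_grip (a point): The guide post: a loose upright round post 110 mm long, 0.08 to 0.17 kg: tapered nose (7 mm wide at the tip, 14 mm wide 6 mm higher), steel stem 14 mm in diameter, then from 70 mm up to its top a grey grip sleeve 22 mm in diameter. This point is on the axis midway up the sleeve, 90 mm above the tip; z runs up the post. It starts upright in the holder, tip 25 mm below the holder's top.
- post_mark (a point): The ring mark on the post's stem: a thin dark ring 2 mm wide, its middle (this point, on the axis) 40 mm above the tip and 50 mm below post_grip; z runs up the post.
- holder_hole (a point): Centre of the mouth of the hole in the fixed holder, a black block 70 x 70 mm and 35 mm high, with one blind hole 15.5 mm wide and 25 mm deep; this point is at the block's top. z up.
- jig: The fixed test jig: an aluminium block 90 (x) x 190 (y) mm, 55 mm high, with a lower grey nest with a circuit board (37 mm high, 75 mm wide) along its +x side. Origin at the centre of the block's underside; z up. Three blind sockets 16.5 mm wide are at its y = +55, 0 and -55 mm. Which one is clear changes from start to start and cannot be seen.
- socket_left (a point): Centre of the mouth of the socket at the jig's +y end, at the block's top (55 mm above the bench); axes as the jig's. In each socket sits a stiff metal cup that the post must push down: the tip meets it 10 to 22 mm below the top, it slides under about 6 N (wall rub can add short peaks of several N), stays where it is left (no spring back) and then stops hard.
- multimeter: Bystander: a black hand multimeter lying on the bench, 150 x 75 x 38 mm; origin at the centre of its underside.
- jar: Bystander: a small closed amber jar, 40 mm wide, 50 mm high; origin at the centre of its underside.
- driver: Bystander: a screwdriver 170 mm long lying on the bench.
- socket_middle (a point): Centre of the mouth of the middle socket, at the block's top; axes as the jig's; a cup inside as in the left one. In the clear socket (any of the three) the hard stop comes with the post's tip 40 mm below the top, ring mark level with the top; in the two with a spacer at about 29 mm, ring mark about 11 mm above the top.
- socket_right (a point): Centre of the mouth of the socket at the jig's -y end, at the block's top; axes as the jig's; made as the others.
Mind the look-alikes: they are no part of the job. What is shaped like the part that bears post_grip but pink or yellow is not meant.

How it is judged (in metres and radians):
On the way:
1. the post is lifted clear out of the holder (z of post_mark in the frame of holder_hole above 0.042 m), for 0.1 s.
At the end, for the whole second after the job is handed in: The post stands released and at rest in one of the three sockets, upright within 0.08 rad, its ring mark within 3 mm of the socket's centre sideways and no more than 2 mm above the jig's top (nor 4 mm below it), which only the clear socket allows (((horizontal distance between post_mark and socket_left below 0.003 m and z of post_mark in the frame of socket_left between -0.004 and 0.002 m) or (horizontal distance between post_mark and socket_right below 0.003 m and z of post_mark in the frame of socket_right between -0.004 and 0.002 m) or (horizontal distance between post_mark and socket_middle below 0.003 m and z of post_mark in the frame of socket_middle between -0.004 and 0.002 m)) and angle between post_mark's own z axis and vertical below 0.08 rad and linear speed of post below 0.01 m/s); the robot touches nothing.
It fails at once if the post is pushed against the jig or its sockets with more than 30 N (contact force between post and jig above 30 N).
It fails at once if a bystander (multimeter, jar, screwdriver) is moved by more than 20 mm (distance of any of multimeter, jar, driver from where it was at the start of the episode above 0.02 m).
It also fails if it takes over 51 s, if anything falls off the work surface, if the arm or the gripper's body presses on something with over 40 N, if the wrist force passes 120 N, or if a joint passes its speed limit or range.

## Working session

There is one attempt and no reset: what is moved stays moved. The work goes in short steps, Python scripts to look and compute and a shell command to move; the robot and the scene stay as the last step left them, time stands still between calls to the robot, and variables do not carry over. Pictures are saved under pics/ and viewed, at most 10 in all, crops included, and the job is handed in when it is done.

```bash
mkdir -p pics; ls
cat > h.py <<'E'
import numpy as np,cv2
from rig import env
def snap(n,f):
    im=env.camera(n); cv2.imwrite('pics/'+f,im[:,:,::-1]); return im
def cam(n):
    m=env.camera_model(n); return np.array(m["camera_matrix"]),np.array(m["position"]),m["orientation"]
def R(o):
    from scipy.spatial.transform import Rotation as r
    o=np.array(o)
    return o if o.shape==(3,3) else r.from_euler('xyz',o).as_matrix()
def ray(n,u,v,z):
    K,p,o=cam(n); d=R(o)@np.linalg.solve(K,[u,v,1.]); return p+d*(z-p[2])/d[2]
def proj(n,X):
    K,p,o=cam(n); c=K@(R(o).T@(np.array(X)-p)); return c[:2]/c[2]
E
python3 - <<'E'
from h import *
for n in("scene","top"):
    snap(n,n+'0.png'); print(cam(n))
s=env.state(); print(s)
a=cv2.imread('pics/scene0.png');b=cv2.imread('pics/top0.png')
E
```

```text
pics
(array([[474.34514381,   0.        , 318.8291509 ],
       [  0.        , 474.34514381, 196.5647187 ],
       [  0.        ,   0.        ,   1.        ]]), array([1107.70384065,  609.27443036,  878.88114122]), array([-2.39464337, -0.01415703,  2.3497511 ]))
(array([[416.80903698,   0.        , 322.07642591],
       [  0.        , 416.80903698, 191.61936356],
       [  0.        ,   0.        ,   1.        ]]), array([ 482.76946663,   99.25979709, 1189.46427238]), array([-3.06327507, -0.00823975, -1.59606403]))
{'t': 0.1, 'joint_pos': array([-1.54981235e+00,  2.59278871e-01,  1.53594678e+00, -5.15168555e-05,
        1.34799814e+00, -2.02819176e-01]), 'dq': array([ 7.54785978e-05, -2.91054319e-03, -4.21655614e-03, -1.65278876e-04,
        6.47917916e-05,  9.71359692e-04]), 'effort': array([ 1.87138365e-03, -4.38208401e+01, -2.84645426e+01,  7.19688507e-02,
        3.63351346e-02, -4.56658131e-05]), 'eef_pos': array([ 122.05132641, -535.8045338 ,  225.90690112]), 'ee_rot': array([-3.13998484e+00, -2.79365319e-04,  2.23814355e-01]), 'wrist_force': array([-0.36077816,  0.72258725, -0.06461375]), 'ft_torque': array([-0.06902849, -0.01599824, -0.02030299]), 'gripper_force': 0.0, 'grip_width': 93.08548651747942}
```

View pics/scene0.png

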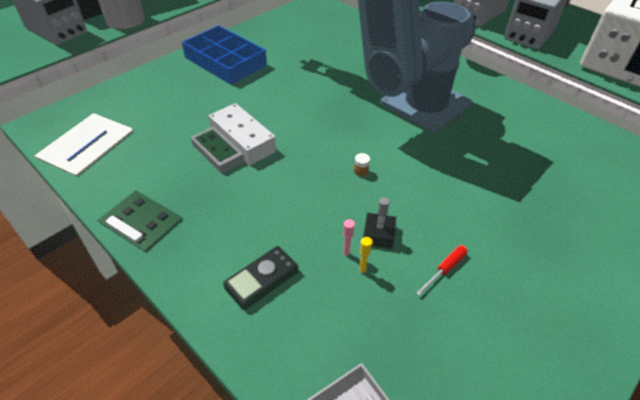

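View pics/top0.png

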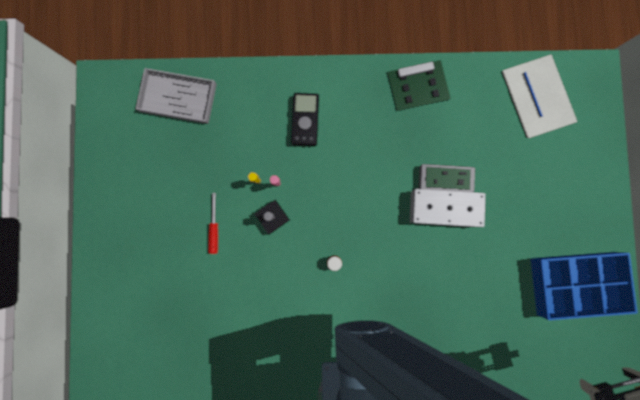

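Candidates for the post: the grey post in the black holder (scene 384,212; top 268,216), the pink one (scene 349,228; top 275,181) and the yellow one (scene 366,243; top 253,178). I choose the grey one by the description. The jig is at top (449,208). Next is a close crop to check.

Run:
```python
from h import *
a=cv2.imread('pics/scene0.png');b=cv2.imread('pics/top0.png')
f=lambda i,x,y,w,h:cv2.resize(i[y:y+h,x:x+w],(400,300),interpolation=cv2.INTER_CUBIC)
cv2.imwrite('pics/c1.png',np.vstack([np.hstack([f(a,330,185,100,75),f(b,225,165,80,60)]),np.hstack([f(a,180,95,108,81),f(b,400,155,100,75)])]))
# jig socket holes: dark blobs on bright face in top
for n,im,(x,y,w,h) in(("top",b,(405,180,90,55)),("scene",a,(200,95,80,70))):
    g=cv2.cvtColor(im,cv2.COLOR_BGR2GRAY)[y:y+h,x:x+w]
    m=(g>150).astype(np.uint8)
    cs,_=cv2.findContours(m,cv2.RETR_CCOMP,cv2.CHAIN_APPROX_NONE)
    for c in cs:
        A=cv2.contourArea(c)
        if 5<A<200 or A>800:
            M=cv2.moments(c);u,v=M['m10']/M['m00']+x,M['m01']/M['m00']+y
            print(n,A,u,v,ray(n,u,v,55).round(1), cv2.minAreaRect(c) if A>800 else '')
for n,im,(x,y,w,h) in(("top",b,(250,195,45,45)),("scene",a,(355,190,50,65))):
    hs=cv2.cvtColor(im,cv2.COLOR_BGR2HSV)[y:y+h,x:x+w].astype(int)
    for nm,m in (("grey",(hs[...,1]<50)&(hs[...,2]>70)),("black",hs[...,2]<50)):
        k,l,st,ce=cv2.connectedComponentsWithStats(m.astype(np.uint8))
        for i in range(1,k):
            if st[i,4]>15: print(n,nm,st[i],ce[i]+[x,y])
```

```text
top 2299.0 449.6099028563143 207.00768450050748 [ 520.9 -259.2   55. ] ((44.0, 23.0), (70.0, 46.0), 0.0)
top 5.5 417.3030303030303 218.6969696969697 [ 491.3 -169.6   55. ] 
top 33.5 469.3333333333333 208.66666666666666 [ 515. -313.   55.] 
top 35.0 449.2238095238095 207.4142857142857 [ 519.8 -258.1   55. ] 
top 35.5 429.2863849765258 206.21596244131456 [ 524.4 -203.8   55. ] 
top 5.5 418.3030303030303 192.3030303030303 [ 563.2 -175.4   55. ] 
scene 12.0 232.08333333333334 156.76388888888889 [ 615.8 -171.7   55. ] 
scene 1512.5 241.2226997245179 125.90402203856749 [ 520.2 -252.7   55. ] ((41.109107971191406, 30.376014709472656), (63.42028045654297, 30.50899887084961), 41.3477783203125)
scene 16.0 252.0 135.0 [ 524.  -202.4   55. ] 
scene 14.0 240.46428571428572 125.36904761904762 [ 520.3 -255.9   55. ] 
scene 13.0 229.5 115.5 [ 514.5 -311.5   55. ] 
top grey [14 16 11 10 80] [268.4    215.8625]
top black [  3   6  35  33 523] [271.02868069 216.91395793]
scene grey [ 21   8  13  31 227] [381.89427313 211.92070485]
scene black [ 11  24  29  35 473] [382.68710359 233.89006342]
```

View pics/c1.png

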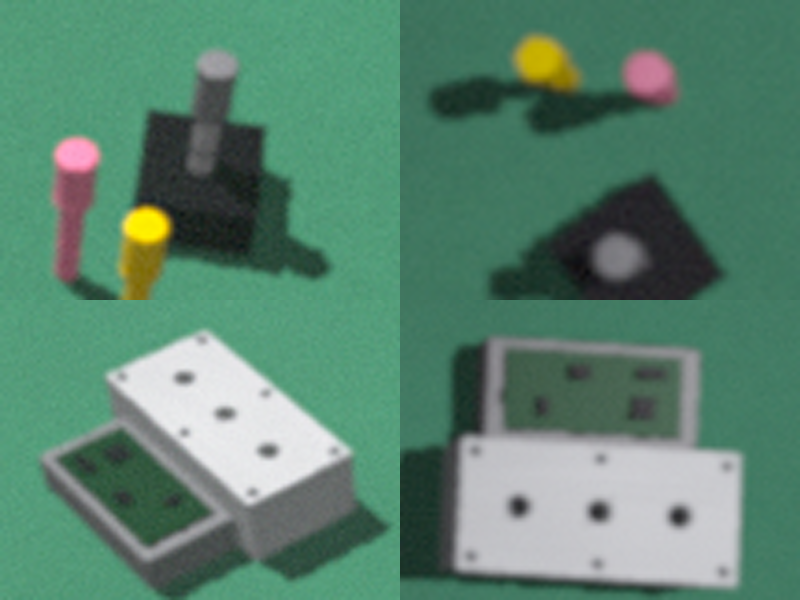

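Run:
```python
from h import *
def tri(uvs):
    A=np.zeros((3,3));B=np.zeros(3)
    for n,u,v in uvs:
        K,p,o=cam(n);d=R(o)@np.linalg.solve(K,[u,v,1.]);d/=np.linalg.norm(d);P=np.eye(3)-np.outer(d,d);A+=P;B+=P@p
    return np.linalg.solve(A,B).round(1)
print('post top',tri([("top",268.2,216),("scene",384.1,201.2)]),ray("top",268.2,216,120),ray("scene",384.1,201.2,120))
print('pink',ray("top",275,180.5,110),'yel',ray("top",253,177.5,110))
print('holder corners top z35',[ray("top",225+(x-400)/5,165+y/5,35).round() for x,y in((655,178),(722,272),(552,245))])
for n in ("top","scene"):
  for y in (-203,-257.5,-312): pass
```

```text
post top [506.6 229.2 115.9] [507.27712011 227.76161472 120.        ] [509.11665269 232.19424491 120.        ]
pink [599.24929377 209.90265753 110.        ] yel [608.48750741 266.93228257 110.        ]
holder corners top z35 [array([551., 216.,  35.]), array([498., 180.,  35.]), array([516., 273.,  35.])]
```

```bash
python3 -m creep '[[0.01,0.02,0.02,0,0,0,0.093],[0.024,0.048,0,0,0,0,0.093],[0.024,0.048,0,0,0,0,0.093],[0.024,0.048,0,0,0,0,0.093],[0.024,0.048,0,0,0,0,0.093],[0.024,0.048,0,0,0,0,0.093],[0.024,0.048,0,0,0,0,0.093],[0.024,0.048,0,0,0,0,0.093],[0.024,0.048,0,0,0,0,0.093],[0.024,0.048,0,0,0,0,0.093],[0.024,0.048,0,0,0,0,0.093],[0.024,0.048,0,0,0,0,0.093],[0.024,0.048,0,0,0,0,0.093],[0.024,0.048,0,0,0,0,0.093],[0.024,0.048,0,0,0,0,0.07],[0.024,0.048,0,0,0,0,0.07],[0.015,0.025,0,0,0,0,0.07],[0,0,0,0,0,0,0.07],[0,0,0,0,0,0,0.07]]' 12; python3 -c "
from h import *
s=env.state();print(s['eef_pos'],s['ee_rot'],s['joint_pos'],s['wrist_force'])"
```

```text
t: 2.48
eef_pos: [506.4, 228.0, 246.2]
ee_rot: [3.141, 0.002, 0.224]
wrist_force: [-0.1, 0.5, -0.2]
grip_width: 69.9
gripper_force: 0.0
[506.37557219 228.02519624 246.15376445] [3.14112952e+00 1.61580011e-03 2.23876142e-01] [ 2.22554835e-01  2.57148298e-01  1.48885598e+00 -4.72367282e-04
  1.39720358e+00  1.56955661e+00] [-0.13933225  0.49513361 -0.17155429]
```

```bash
python3 -m creep '[[0.001,0.001,-0.04,0,0,0,0.07],[0,0,-0.04,0,0,0,0.07],[0,0,-0.04,0,0,0,0.07],[0,0,-0.025,0,0,0,0.07],[0,0,-0.012,0,0,0,0.07],[0,0,0,0,0,0,0.035],[0,0,0,0,0,0,0.026],[0,0,0,0,0,0,0.026]]'
python3 - <<'E'
from h import *
a=snap("scene","s2.png"); b=snap("top","t2.png")
f=lambda i,x,y,w,h:cv2.resize(i[y:y+h,x:x+w,::-1],(400,300),interpolation=cv2.INTER_CUBIC)
cv2.imwrite('pics/c2.png',np.hstack([f(a,330,160,120,90),f(b,225,165,80,60)]))
E
```

```text
t: 3.48
eef_pos: [508.9, 229.8, 90.9]
ee_rot: [3.142, -0.002, 0.224]
wrist_force: [-0.4, -0.5, -0.0]
grip_width: 44.5
gripper_force: 0.0
```

View pics/c2.png

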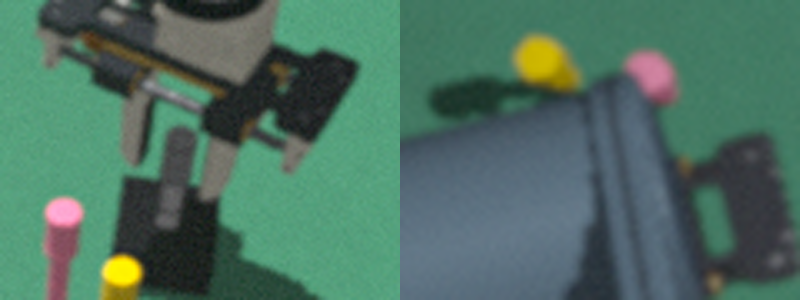

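The post stands centred between the open fingers, around crop (175,165). I'll close on it.

```bash
python3 -m creep '[[0,0,-0.001,0,0,0,0.015],[0,0,0,0,0,0,0.015],[0,0,0,0,0,0,0.015],[0,0,0,0,0,0,0.015],[0,0,0,0,0,0,0.015]]' 20 && python3 -m creep '[[0,0,0.01,0,0,0,0.015],[0,0,0.02,0,0,0,0.015],[0,0,0.03,0,0,0,0.015],[0,0,0.03,0,0,0,0.015],[0,0,0,0,0,0,0.015],[0,0,0,0,0,0,0.015]]'
```

```text
t: 4.2
eef_pos: [508.2, 229.8, 88.7]
ee_rot: [-3.142, -0.0, 0.224]
wrist_force: [0.0, 0.3, 1.2]
grip_width: 21.7
gripper_force: 20.0
t: 4.95
eef_pos: [507.4, 229.5, 177.7]
ee_rot: [3.142, 0.002, 0.224]
wrist_force: [0.8, 0.5, -1.3]
grip_width: 21.4
gripper_force: 20.0
```

```bash
python3 -m creep '[[0.002,-0.03,0,0,0,0,0.015],[0.002,-0.05,0,0,0,0,0.015],[0.002,-0.05,0,0,0,0,0.015],[0.002,-0.05,0,0,0,0,0.015],[0.002,-0.05,0,0,0,0,0.015],[0.002,-0.05,0,0,0,0,0.015],[0.002,-0.05,0,0,0,0,0.015],[0.002,-0.05,0,0,0,0,0.015],[0.001,-0.03,0,0,0,0,0.015],[0,-0.0225,0,0,0,0,0.015],[0,0,-0.02,0,0,0,0.015],[0,0,-0.01,0,0,0,0.015],[0,0,0,0,0,0,0.015],[0,0,0,0,0,0,0.015]]'
python3 - <<'E'
from h import *
a=snap("scene","s3.png"); b=snap("top","t3.png")
f=lambda i,x,y,w,h:cv2.resize(i[y:y+h,x:x+w,::-1],(400,300),interpolation=cv2.INTER_CUBIC)
cv2.imwrite('pics/c3.png',np.hstack([f(a,212,80,80,60),f(b,390,155,120,90)]))
p=env.state()['eef_pos'];print(p)
for z in(67,107,137): print(z,proj("scene",[p[0],p[1],z]))
print(proj("scene",[524.2,-203,55]))
E
```

```text
t: 6.7
eef_pos: [525.4, -202.4, 149.0]
ee_rot: [3.141, -0.0, 0.225]
wrist_force: [-0.3, 0.1, -0.8]
grip_width: 21.5
gripper_force: 20.0
[ 525.55867421 -202.64302293  149.39215834]
67 [251.1099039  131.73290337]
107 [249.71654778 119.74146299]
137 [248.62723193 110.36664074]
[251.82059333 134.93210129]
```

View pics/c3.png

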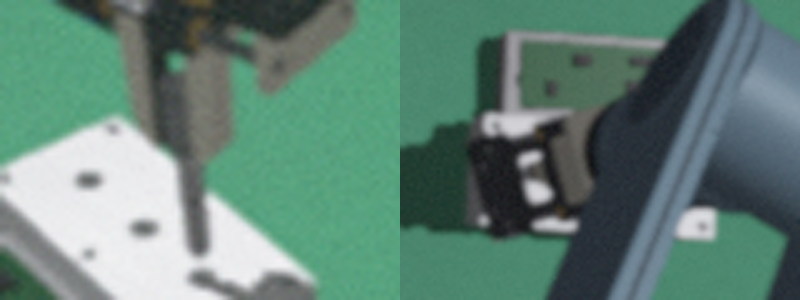

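Crop: the tip is at scene (251.8,130), with the left socket right below it at (252.4,135.4), so they line up within about 1 mm. Inserting.

```bash
python3 -m creep '[[-0.001,-0.0005,-0.006,0,0,0,0.015],[0,0,-0.006,0,0,0,0.015],[0,0,-0.004,0,0,0,0.015],[0,0,-0.004,0,0,0,0.015],[0,0,-0.003,0,0,0,0.015],[0,0,0,0,0,0,0.015]]'; python3 -m creep '[[0,0,-0.002,0,0,0,0.015],[0,0,-0.002,0,0,0,0.015],[0,0,-0.002,0,0,0,0.015],[0,0,-0.002,0,0,0,0.015],[0,0,0,0,0,0,0.015]]'
```

```text
t: 7.55
eef_pos: [524.2, -203.1, 125.4]
ee_rot: [-3.141, -0.0, 0.224]
wrist_force: [1.6, -0.1, -1.9]
grip_width: 22.0
gripper_force: 20.0
t: 8.18
eef_pos: [524.4, -203.3, 118.3]
ee_rot: [3.141, -0.001, 0.224]
wrist_force: [-0.3, 2.5, 4.4]
grip_width: 21.4
gripper_force: 20.0
```

```bash
python3 -m creep '[[0,0,-0.002,0,0,0,0.015],[0,0,-0.002,0,0,0,0.015],[0,0,-0.002,0,0,0,0.015],[0,0,-0.002,0,0,0,0.015],[0,0,-0.002,0,0,0,0.015],[0,0,0,0,0,0,0.015]]'; python3 -m creep '[[0,0,-0.001,0,0,0,0.015],[0,0,-0.001,0,0,0,0.015],[0,0,-0.001,0,0,0,0.015],[0,0,0,0,0,0,0.015]]'
```

```text
t: 8.93
eef_pos: [524.5, -203.2, 108.4]
ee_rot: [3.141, -0.001, 0.224]
wrist_force: [0.6, 2.4, 5.9]
grip_width: 21.7
gripper_force: 20.0
t: 9.43
eef_pos: [524.6, -203.2, 105.6]
ee_rot: [3.141, -0.001, 0.224]
wrist_force: [0.3, 2.8, 6.3]
grip_width: 21.5
gripper_force: 20.0
```

```bash
python3 -m creep '[[0,0,-0.001,0,0,0,0.015],[0,0,-0.001,0,0,0,0.015],[0,0,0,0,0,0,0.015]]';  python3 -m creep '[[0,0,-0.001,0,0,0,0.015],[0,0,0,0,0,0,0.015]]'
```

```text
t: 9.8
eef_pos: [524.8, -203.3, 104.4]
ee_rot: [3.14, -0.002, 0.224]
wrist_force: [-0.7, 4.0, 11.7]
grip_width: 21.9
gripper_force: 20.0
t: 10.05
eef_pos: [525.2, -203.4, 104.3]
ee_rot: [3.14, -0.003, 0.224]
wrist_force: [-1.5, 4.5, 17.1]
grip_width: 22.2
gripper_force: 20.0
```

Run:
```python
from h import *
a=snap("scene","s4.png")
cv2.imwrite('pics/c4.png',cv2.resize(a[100:145,222:282,::-1],(600,450),interpolation=cv2.INTER_CUBIC))
p=[524.2,-203,0]
for z in(55,66,85): print(z,proj("scene",[*p[:2],z]))
```

```text
55 [251.82059333 134.93210129]
66 [251.45132478 131.73549988]
85 [250.80227089 126.11691548]
```

View pics/c4.png

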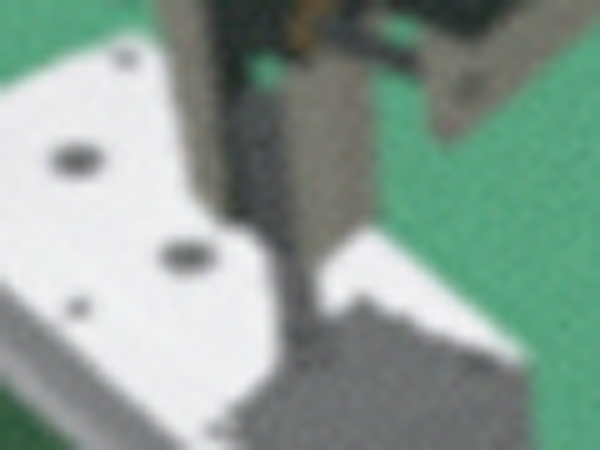

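Crop: the ring is at crop (305,320), scene row 132, about 10 mm above the top (socket mouth at row 135). The hard stop at TCP z 104.3 also fits a spacer, so I pull out and try the middle socket.

```bash
python3 -m creep '[[0,0,0.006,0,0,0,0.015],[0,0,0.01,0,0,0,0.015],[0,0,0.015,0,0,0,0.015],[0,0,0.016,0,0,0,0.015],[-0.002,-0.018,0,0,0,0,0.015],[-0.0018,-0.022,0,0,0,0,0.015],[-0.001,-0.0143,0,0,0,0,0.015],[0,0,0,0,0,0,0.015],[0,0,0,0,0,0,0.015]]'
python3 - <<'E'
from h import *
a=snap("scene","s5.png")
cv2.imwrite('pics/c5.png',cv2.resize(a[95:140,212:272,::-1],(600,450),interpolation=cv2.INTER_CUBIC))
p=env.state()['eef_pos'];print(p,proj("scene",[*p[:2],p[2]-78.7]),proj("scene",[520,-257.5,55]))
E
```

```text
t: 11.22
eef_pos: [518.9, -257.5, 148.1]
ee_rot: [-3.14, 0.001, 0.223]
wrist_force: [0.1, 0.5, -1.7]
grip_width: 22.1
gripper_force: 20.0
[ 519.03929465 -257.16135419  148.263881  ] [239.95512507 120.73807204] [240.17504257 125.06854249]
```

View pics/c5.png

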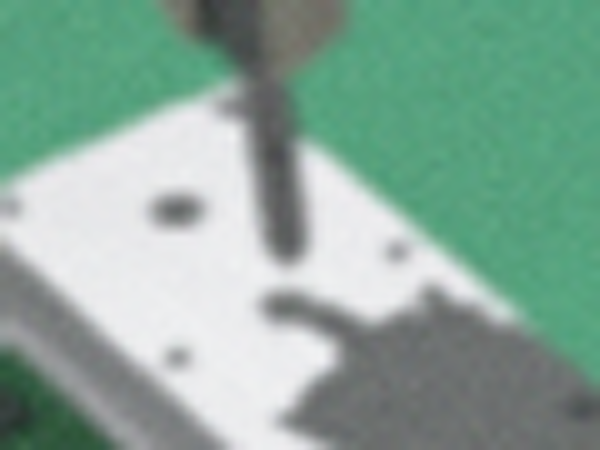

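The tip at (240.8,121) is right above the middle socket at (240.5,125.7), so I insert.

```bash
python3 -m creep '[[0.0005,0,-0.006,0,0,0,0.015],[0,0,-0.006,0,0,0,0.015],[0,0,-0.004,0,0,0,0.015],[0,0,-0.004,0,0,0,0.015],[0,0,-0.003,0,0,0,0.015],[0,0,0,0,0,0,0.015]]'; python3 -m creep '[[0,0,-0.002,0,0,0,0.015],[0,0,-0.002,0,0,0,0.015],[0,0,-0.002,0,0,0,0.015],[0,0,-0.002,0,0,0,0.015],[0,0,-0.002,0,0,0,0.015],[0,0,0,0,0,0,0.015]]'
```

```text
t: 12.02
eef_pos: [519.7, -257.5, 125.4]
ee_rot: [-3.141, 0.0, 0.224]
wrist_force: [-0.7, 0.1, -1.1]
grip_width: 21.8
gripper_force: 20.0
t: 12.78
eef_pos: [519.7, -257.5, 115.4]
ee_rot: [-3.141, 0.0, 0.224]
wrist_force: [-0.2, 0.3, -1.9]
grip_width: 21.7
gripper_force: 20.0
```

```bash
python3 -m creep '[[0,0,-0.002,0,0,0,0.015],[0,0,-0.002,0,0,0,0.015],[0,0,-0.002,0,0,0,0.015],[0,0,0,0,0,0,0.015]]'; python3 -m creep '[[0,0,-0.001,0,0,0,0.015],[0,0,-0.001,0,0,0,0.015],[0,0,0,0,0,0,0.015]]'
```

```text
t: 13.28
eef_pos: [519.9, -257.7, 110.0]
ee_rot: [3.141, -0.0, 0.224]
wrist_force: [-1.0, 0.5, 2.7]
grip_width: 21.7
gripper_force: 20.0
t: 13.65
eef_pos: [519.9, -257.7, 107.7]
ee_rot: [3.141, -0.0, 0.224]
wrist_force: [-0.5, 0.1, 5.1]
grip_width: 21.4
gripper_force: 20.0
```

```bash
python3 -m creep '[[0,0,-0.001,0,0,0,0.015],[0,0,-0.001,0,0,0,0.015],[0,0,-0.001,0,0,0,0.015],[0,0,0,0,0,0,0.015]]'; python3 -m creep '[[0,0,-0.001,0,0,0,0.015],[0,0,-0.001,0,0,0,0.015],[0,0,0,0,0,0,0.015]]'
```

```text
t: 14.15
eef_pos: [519.8, -257.7, 104.5]
ee_rot: [3.141, -0.0, 0.224]
wrist_force: [-0.4, 0.4, 3.8]
grip_width: 21.7
gripper_force: 20.0
t: 14.52
eef_pos: [519.8, -257.6, 102.5]
ee_rot: [3.142, -0.0, 0.224]
wrist_force: [0.9, -0.0, 4.1]
grip_width: 21.5
gripper_force: 20.0
```

Past the spacer depth at only about 5 N, so the middle socket is probably the clear one. I continue.

```bash
python3 -m creep '[[0,0,-0.001,0,0,0,0.015],[0,0,-0.001,0,0,0,0.015],[0,0,-0.001,0,0,0,0.015],[0,0,-0.001,0,0,0,0.015],[0,0,-0.001,0,0,0,0.015],[0,0,0,0,0,0,0.015]]'; python3 -m creep '[[0,0,-0.001,0,0,0,0.015],[0,0,-0.001,0,0,0,0.015],[0,0,0,0,0,0,0.015]]'
```

```text
t: 15.28
eef_pos: [519.8, -257.6, 97.5]
ee_rot: [-3.142, 0.0, 0.224]
wrist_force: [-0.6, 1.1, 4.3]
grip_width: 21.5
gripper_force: 20.0
t: 15.65
eef_pos: [519.8, -257.6, 95.5]
ee_rot: [-3.142, 0.0, 0.224]
wrist_force: [0.8, -0.4, 3.1]
grip_width: 21.7
gripper_force: 20.0
```

```bash
python3 -m creep '[[0,0,-0.001,0,0,0,0.015],[0,0,-0.001,0,0,0,0.015],[0,0,0,0,0,0,0.015]]'; python3 -m creep '[[0,0,-0.001,0,0,0,0.015],[0,0,0,0,0,0,0.015]]'
```

```text
t: 16.02
eef_pos: [519.8, -257.6, 93.6]
ee_rot: [3.141, -0.0, 0.224]
wrist_force: [0.1, 0.5, 4.2]
grip_width: 21.8
gripper_force: 20.0
t: 16.27
eef_pos: [520.0, -257.6, 93.5]
ee_rot: [3.141, -0.001, 0.224]
wrist_force: [-1.1, 0.6, 10.2]
grip_width: 21.8
gripper_force: 20.0
```

```bash
python3 -m creep '[[0,0,-0.001,0,0,0,0.015],[0,0,0,0,0,0,0.015]]'
```

```text
t: 16.52
eef_pos: [520.2, -257.7, 93.3]
ee_rot: [3.141, -0.001, 0.224]
wrist_force: [-2.3, 1.9, 14.9]
grip_width: 21.6
gripper_force: 20.0
```

Hard stop at TCP z 93.3 (predicted 93.7 for the 40 mm depth). I relieve the push, release and rise.

```bash
python3 -m creep '[[0,0,0.002,0,0,0,0.015],[0,0,0,0,0,0,0.024],[0,0,0,0,0,0,0.03],[0,0,0,0,0,0,0.045],[0,0,0,0,0,0,0.06],[0,0,0,0,0,0,0.06]]' && python3 -m creep '[[0,0,0.01,0,0,0,0.06],[0,0,0.03,0,0,0,0.06],[0,0,0.05,0,0,0,0.06],[0,0,0.05,0,0,0,0.06],[-0.03,0.04,0.01,0,0,0,0.06],[-0.03,0.05,0,0,0,0,0.06],[-0.03,0.05,0,0,0,0,0.06],[-0.03,0.05,0,0,0,0,0.06],[-0.03,0.05,0,0,0,0,0.06],[0,0.05,0,0,0,0,0.06],[0,0.05,0,0,0,0,0.06],[0,0,0,0,0,0,0.06],[0,0,0,0,0,0,0.06]]'
python3 - <<'E'
from h import *
a=snap("scene","s6.png");b=snap("top","t6.png")
f=lambda i,x,y,w,h:cv2.resize(i[y:y+h,x:x+w,::-1],(400,300),interpolation=cv2.INTER_CUBIC)
cv2.imwrite('pics/c6.png',np.hstack([f(a,205,90,72,54),f(b,405,165,80,60)]))
print(proj("scene",[520,-257.5,55]),proj("scene",[520,-257.5,125]),proj("top",[520,-257.5,125]))
E
```

```text
t: 17.27
eef_pos: [519.7, -257.6, 93.5]
ee_rot: [-3.141, 0.0, 0.224]
wrist_force: [0.6, 0.6, 0.2]
grip_width: 55.5
gripper_force: 0.0
t: 18.9
eef_pos: [369.9, 82.2, 244.1]
ee_rot: [3.141, -0.001, 0.225]
wrist_force: [-0.0, -0.4, -0.6]
grip_width: 60.0
gripper_force: 0.0
[240.17504257 125.06854249] [237.31685613 104.06654175] [457.50753322 206.22619105]
```

View pics/c6.png

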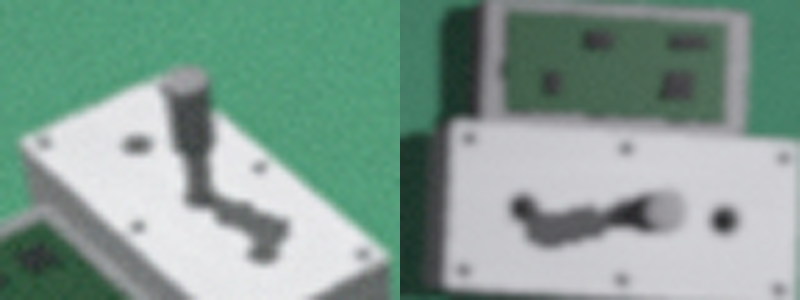

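The post stands upright in the middle socket. Its top is at scene (238.6,104.4), where z 125 mm was predicted, and at top (457.4,207). The dark ring is flush with the jig's top.

```bash
python3 -c "
from rig import env
print(env.job_done())"
```

```text
the job is handed in; nothing more can be done
None
```

The job is handed in: the post stands released and bottomed in the middle socket, its ring mark level with the jig's top; the left socket had a spacer, wrist force peaked at about 17 N in the readings I took, and the hand-in gave no verdict.

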